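Put four mixed-up probe modules back into their own change-rack ports

TASK

The four probe modules in the change rack were put back into the wrong ports, and the measuring machine would fetch the wrong one. Seat each module fully, nose down, in the port whose collar has the colour of its band; the black port is free to park a module on the way and must be empty again at the end. Never lay a module down or tip it over, and do not shift the reference post behind the rack.

Things in the scene. Friction and masses are not known exactly. Their poses are not given: they have to be found in the camera images.
- module_red: Loose black probe module, 40 mm high, 70 g, round, nose down, with a red band and a red ring on its flat top. Origin: centre of the nose tip (lowest point), z up along its axis. Above the origin: nose 10 mm across up to 12 mm, shoulder, body 26.4 mm across up to 26 mm, head 31 mm across with straight sides from 26 to 40 mm: grip this from above. Starts seated in a port of another colour.
- module_yellow: Loose black probe module, 40 mm high, 70 g, round, nose down, with a yellow band and a yellow ring on its flat top. Origin: centre of the nose tip (lowest point), z up along its axis. Above the origin: nose 10 mm across up to 12 mm, shoulder, body 26.4 mm across up to 26 mm, head 31 mm across with straight sides from 26 to 40 mm: grip this from above. Starts seated in a port of another colour.
- module_green: Loose black probe module, 40 mm high, 70 g, round, nose down, with a green band and a green ring on its flat top. Origin: centre of the nose tip (lowest point), z up along its axis. Above the origin: nose 10 mm across up to 12 mm, shoulder, body 26.4 mm across up to 26 mm, head 31 mm across with straight sides from 26 to 40 mm: grip this from above. Starts seated in a port of another colour.
- module_blue: Loose black probe module, 40 mm high, 70 g, round, nose down, with a blue band and a blue ring on its flat top. Origin: centre of the nose tip (lowest point), z up along its axis. Above the origin: nose 10 mm across up to 12 mm, shoulder, body 26.4 mm across up to 26 mm, head 31 mm across with straight sides from 26 to 40 mm: grip this from above. Starts seated in a port of another colour.
- port_red: Fixed port, red collar. Origin: underside centre, 20 mm over the granite; y along the row (78 mm pitch), z up. Block 56x64x18 mm with a 20 mm hole; on it the collar, 51 mm across, 12 mm high, inside narrowing from 39 mm (rim, 30 mm over the origin) to 31 mm. A seated module's shoulder rests on the block: nose tip on the port's axis, 6 mm over the origin, head 32 to 46 mm.
- port_yellow: Fixed port, yellow collar. Origin: underside centre, 20 mm over the granite; y along the row (78 mm pitch), z up. Block 56x64x18 mm with a 20 mm hole; on it the collar, 51 mm across, 12 mm high, inside narrowing from 39 mm (rim, 30 mm over the origin) to 31 mm. A seated module's shoulder rests on the block: nose tip on the port's axis, 6 mm over the origin, head 32 to 46 mm.
- port_green: Fixed port, green collar. Origin: underside centre, 20 mm over the granite; y along the row (78 mm pitch), z up. Block 56x64x18 mm with a 20 mm hole; on it the collar, 51 mm across, 12 mm high, inside narrowing from 39 mm (rim, 30 mm over the origin) to 31 mm. A seated module's shoulder rests on the block: nose tip on the port's axis, 6 mm over the origin, head 32 to 46 mm.
- port_blue: Fixed port, blue collar. Origin: underside centre, 20 mm over the granite; y along the row (78 mm pitch), z up. Block 56x64x18 mm with a 20 mm hole; on it the collar, 51 mm across, 12 mm high, inside narrowing from 39 mm (rim, 30 mm over the origin) to 31 mm. A seated module's shoulder rests on the block: nose tip on the port's axis, 6 mm over the origin, head 32 to 46 mm.
- port_black: Fixed port, black collar, empty at the start. Origin: underside centre, 20 mm over the granite; y along the row (78 mm pitch), z up. Block 56x64x18 mm with a 20 mm hole; on it the collar, 51 mm across, 12 mm high, inside narrowing from 39 mm (rim, 30 mm over the origin) to 31 mm. A seated module's shoulder rests on the block: nose tip on the port's axis, 6 mm over the origin, head 32 to 46 mm.
- reference_post: Calibration post, a bystander: dark round base 72 mm across, square post, white rod with a star tip, 127 mm high, loose, standing behind the rack as seen from the robot. Origin: centre of its underside, z up.

How it is judged:
By the outcome, as a careful person would: the job done as asked, in the order asked, and still so for the second after the job is handed in, with the robot touching nothing.
It also fails if it takes over 102 s, if anything falls off the work surface, if the arm or the gripper's body presses on something with over 40 N, if the wrist force passes 120 N, or if a joint passes its speed limit or range.

ROBOT

A 7-joint arm with a two-finger parallel gripper is mounted at the origin on a cart in front of the work surface, level with it; the furniture and walls round the work are solid. World frame = base frame: x ahead of the robot, y to its left, z up, the work surface at z = 0. Lengths are in mm, angles in rad, forces in N, time in s.
With the tool pointing down it reaches from about 400 to 900 mm from the base axis. Payload 5.6 kg.
Tool frame: the origin (TCP) lies between the finger pads; the fingertips stand 8 mm ahead of it and the grasp point (between the pads) lies 11 mm behind it; z points along the fingers, y is the direction in which the jaws open and shut (so a half turn about z gives the same grasp; the last joint's range is limited). The gripper opens to 92 mm and grips with 3 to 60 N. Pads are 20 mm wide; open, the fingers measure 128 mm over their backs; the gripper's body (75 mm by 189 mm) begins 69 mm behind the grasp point.
Start: joints at [1.147, 0.468, -0.012, 1.603, 0.006, 1.071, -0.056], TCP at [241.541, -603.463, 195.792] pointing down, gripper open.
Joint ranges: [-2.53, 2.53], [-0.31, 2.02], [-1.57, 1.55], [0.28, 2.44], [-1.29, 4.43], [0.15, 1.84], [-2.92, 2.92]. Speed limits (rad/s): [2.57, 2.57, 3.14, 3.14, 3.14, 3.14, 3.14].

INTERFACE

Orientations are given as a unit quaternion [w, x, y, z].
In Python, from bench import r, get_image, masks_of, spot_point gives the robot as it stands. The module is installed in compiled form; this text tells all that it offers.
- The arm moves only by the shell command python3 -m pendant 'ROWS'. ROWS is JSON, a list of rows, each a list of 7 numbers: the shift along the tool's x, y, z in units of 0.5 m (1.0 is 0.5 m), then the turn, a rotation vector about the tool's x, y, z in units of pi rad (1.0 is pi rad), then the closure in counts, from 0 (fully open) to 255 (shut). A call has exactly 10 rows; each row shifts and turns the commanded pose from where the row before left it, along the tool's axes as they then stand; what a row does not reach is not made up. A row lasts 1/8 s, in which the tool goes at most 62.5 mm and 10.7 degrees, less where a joint would pass 70% of its speed; a pose out of reach is approached as far as the arm can. A call with a number of a shift or a turn outside -1 to 1 is refused whole. A call with a gripper value outside its range is refused whole. The fingers move at their own pace and stop on an object; the grip force is fixed at half the most. Time passes only in rows, so rows that do not move let the fingers close, or fill a call up. It gives the time, the measured TCP pose, the force and the opening at its end, in the units of the state.
- r.state(): the state, without advancing time (a new reading comes with each control period).
- get_image(name): name is "scene" or "top"; returns a dict with "color" (480x640x3 uint8, blue, green, red), "camera_matrix" (3x3 intrinsics, pixels), "pose" (4x4, takes a point from camera to world coordinates). Camera axes: x right, y down, z forward; pixel columns grow to the right and rows downward; lengths in mm; the calibration is good to about 2 mm. A picture is of the moment at which its call begins. There is no depth.
- r.finish_job(): hands the job in, once; it reports no verdict.
Trained networks look in the newest picture that a camera, given by its name, has taken for a name from the list of things; names that differ only in an ending like _2 or _b are one class to them, and where a whole thing is asked for, a point or a joint stands for the part that bears it (a point fixed in the world has none). Each returns a list of dicts, best first, with "conf" (0 to 1); they miss things now and then, are a little off and sometimes report something else, mostly with a low value. They report only what shows in the picture. A call takes as long as a camera call.
- masks_of(camera, thing): "pixels" (480x640 bool, what is visible of it).
- spot_point(camera, thing): "point" ([x, y, z] in mm, in world coordinates, good to about 4 mm: a listed point, or the origin of a listed thing).
The state is a dict: "clock": time; "joints": joint angles; "qvel": joint speeds; "joint_torque": joint torques, N m; "tcp_pos": TCP position; "ee_rot": TCP orientation; "contact_force": force on the tool from outside, world axes, zero at the start; "torque": the same for the moment, N m; "gripper_width": opening from 0.0 (shut) to 1.0 (fully open).
Only numpy, scipy, OpenCV 4.12 (cv2) and the standard library are available. Lean on these libraries where they do the work, as an engineer would, in place of code of your own. Each camera call takes 0.05 s, during which the arm holds its last target. There are 200 camera calls.

## Working session

There is one attempt and no reset: what is moved stays moved. The work goes in short steps, Python scripts to look and compute and a shell command to move; the robot and the scene stay as the last step left them, time stands still between calls to the robot, and variables do not carry over. Pictures are saved under pics/ and viewed, about 12 in all and at most 16, crops included, and the job is handed in when it is done.

```bash
mkdir -p pics
python3 - <<'E'
from bench import r,get_image,masks_of,spot_point
import cv2,numpy as np
for c in("scene","top"):
    im=get_image(c); cv2.imwrite(f"pics/{c}0.png",im["color"])
    print(c,np.round(im["pose"],3).tolist(),im["camera_matrix"].tolist())
    for t in["module_red","module_yellow","module_green","module_blue","port_red","port_yellow","port_green","port_blue","port_black","reference_post"]:
        print(t,[(np.round(d["point"],1).tolist(),round(d["conf"],2)) for d in spot_point(c,t)][:2])
s=r.state();print({k:np.round(v,3).tolist() for k,v in s.items()})
E
```

```text
scene [[-0.841, -0.257, 0.476, 193.83], [-0.541, 0.364, -0.758, 446.77], [0.022, -0.895, -0.445, 413.447], [0.0, 0.0, 0.0, 1.0]] [[597.8464401808739, 0.0, 320.53135801859196], [0.0, 597.8464401808739, 236.439347579596], [0.0, 0.0, 1.0]]
module_red [([630.1, -78.6, 29.4], 0.82), ([524.8, -285.5, 19.0], 0.45)]
module_yellow [([594.3, -141.9, 25.9], 0.88)]
module_green [([561.9, -220.5, 27.7], 0.61)]
module_blue [([526.0, -285.9, 27.5], 0.77)]
port_red [([525.2, -284.0, 14.0], 0.6)]
port_yellow [([559.0, -214.4, 18.0], 0.68)]
port_green [([630.4, -75.2, 18.1], 0.59)]
port_blue [([591.6, -143.0, 13.8], 0.76)]
port_black [([489.7, -358.7, 22.1], 0.67)]
reference_post [([661.5, -343.6, 1.5], 0.88)]
top [[-0.015, -0.996, 0.091, 518.961], [-1.0, 0.015, -0.007, -224.506], [0.006, -0.091, -0.996, 918.568], [0.0, 0.0, 0.0, 1.0]] [[452.7285770180501, 0.0, 315.938877296979], [0.0, 452.7285770180501, 245.27913344819135], [0.0, 0.0, 1.0]]
module_red [([628.6, -76.5, 23.8], 0.63)]
module_yellow [([592.5, -144.4, 31.3], 0.51), ([525.3, -285.1, 22.0], 0.41)]
module_green [([556.3, -213.3, 22.8], 0.79), ([593.0, -143.8, 27.6], 0.66)]
module_blue [([525.7, -289.0, 26.0], 0.71), ([627.3, -76.5, 24.7], 0.61)]
port_red [([525.3, -286.8, 19.8], 0.6)]
port_yellow [([559.4, -215.2, 21.5], 0.56)]
port_green [([629.4, -75.3, 17.4], 0.64), ([594.5, -144.5, 22.2], 0.52)]
port_blue [([592.0, -144.8, 21.6], 0.88)]
port_black [([493.6, -360.8, 19.3], 0.58)]
reference_post [([663.9, -348.4, -2.7], 0.79)]
{'clock': 1.1, 'joints': [1.147, 0.468, -0.012, 1.603, 0.006, 1.071, -0.056], 'qvel': [-0.001, -0.0, 0.0, -0.003, -0.001, 0.003, -0.0], 'joint_torque': [0.001, -52.042, -0.012, -24.406, -0.057, 0.011, 0.0], 'tcp_pos': [241.572, -603.493, 195.798], 'ee_rot': [0.0, 0.982, 0.189, 0.0], 'contact_force': [1.021, 0.004, 0.673], 'torque': [-0.043, -0.043, 0.062], 'gripper_width': 0.998}
```

View pics/scene0.png

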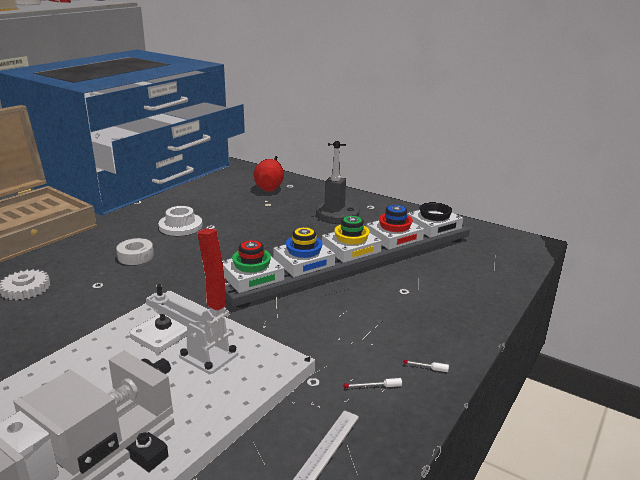

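View pics/top0.png

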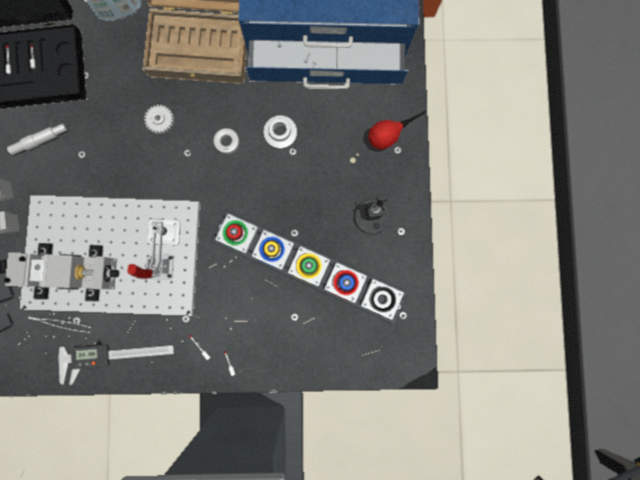

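The two pictures agree with the networks. In the scene view, left to right, they show red in green (250,255), yellow in blue (305,240), green in yellow (352,228), blue in red (397,215), and black empty (436,212). The top view has the same row from (235,232) to (382,298), with the post clear of it at (372,212).

I'll fit the row and work out the first shift.

```bash
cat > h.py <<'E'
from bench import r,get_image,masks_of,spot_point
import cv2,numpy as np
from scipy.spatial.transform import Rotation as R
P=["port_green","port_blue","port_yellow","port_red","port_black"]
def rot(s): return R.from_quat(s["ee_rot"],scalar_first=True)
def delta(target,s=None):
    s=s or r.state(); return rot(s).inv().apply(np.array(target)-s["tcp_pos"])/500
E
python3 - <<'E'
from h import *
seat={"port_green":"module_red","port_blue":"module_yellow","port_yellow":"module_green","port_red":"module_blue"}
pts={p:[] for p in P}; im={}
for c in("scene","top"):
    im[c]=get_image(c)
    for p in P:
        for t in(p,seat.get(p)):
            if t:
                d=spot_point(c,t)
                if d: pts[p].append(d[0]["point"][:2])
m=np.array([np.median(pts[p],0) for p in P]); print(m.round(1).tolist())
k=np.arange(5)-2; 
c=m.mean(0); u=(k[:,None]*m).sum(0); u/=np.linalg.norm(u); fit=c+78*k[:,None]*u
print("fit",fit.round(1).tolist(),"u(green->black)",u,"resid",(m-fit).round(1).tolist())
np.save("fit.npy",fit); np.save("u.npy",u)
i=im["top"]; T=np.linalg.inv(i["pose"])
o=i["color"].copy()
q,_=cv2.projectPoints(np.c_[fit,np.full(5,66.)],cv2.Rodrigues(T[:3,:3])[0],T[:3,3],i["camera_matrix"],None)
o=cv2.resize(o[190:340,190:430],None,fx=3,fy=3,interpolation=cv2.INTER_CUBIC)
for a in q[:,0]: cv2.drawMarker(o,tuple(int(v) for v in ((a-[190,190]+.5)*3)),(255,0,255),0,14,1)
cv2.imwrite("pics/ov.png",o)
s=r.state(); y=rot(s).apply([0,1,0]); w=np.array([-u[1],u[0]]); w*=np.sign(w[0])
print("yaw change about world z deg",np.degrees(np.arctan2(w[1],w[0])-np.arctan2(y[1],y[0])))
print(delta([*fit[3],130])*500)
E
```

```text
[[628.2, -75.2], [590.9, -145.7], [559.0, -217.0], [527.2, -285.2], [493.2, -357.6]]
fit [[626.5, -75.1], [593.1, -145.6], [559.7, -216.1], [526.3, -286.6], [492.9, -357.1]] u(green->black) [-0.42822972 -0.90366991] resid [[1.7, -0.0], [-2.2, -0.1], [-0.7, -0.8], [0.9, 1.4], [0.3, -0.5]]
yaw change about world z deg 42.8302927217069
[ 382.10947447 -188.38371364   65.79189786]
```

View pics/ov.png

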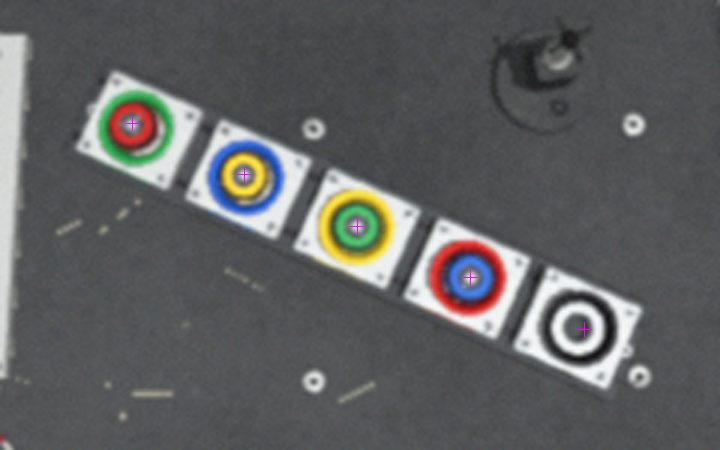

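The projected markers sit on all four module rings, so the fit is good. The black marker is about 2 mm off only because I drew it at module-top height. I'm moving over the red port now, with a 42.8° turn to put the jaws across the row.

```bash
python3 -m pendant '[[0.06,-0.03,0,0,0,0,0],[0.085,-0.042,0,0,0,0,0],[0.085,-0.042,0,0,0,0,0],[0.085,-0.042,0,0,0,0,0],[0.085,-0.042,0,0,0,0,0],[0.085,-0.042,0,0,0,0,0],[0.085,-0.042,0,0,0,0,0],[0.085,-0.042,0,0,0,0,0],[0.085,-0.042,0,0,0,0,0],[0.024,-0.012,0,0,0,0,0]]'
python3 -m pendant '[[0,0,0,0,0,-0.03,0],[0,0,0,0,0,-0.042,0],[0,0,0,0,0,-0.042,0],[0,0,0,0,0,-0.042,0],[0,0,0,0,0,-0.042,0],[0,0,0,0,0,-0.04,0],[0,0,0,0,0,0,0],[0,0,0,0,0,0,0],[0,0,0,0,0,0,0],[0,0,0,0,0,0,0]]'
cat > d.py <<'E'
import sys
from h import *
f=np.load("fit.npy");u=np.load("u.npy");s=r.state();i=int(sys.argv[1]);z=float(sys.argv[2])
y=rot(s).apply([0,1,0]);x=rot(s).apply([1,0,0])
print("units",delta([*f[i],z],s).round(4),"yaw err deg",np.degrees(np.arctan2(-u[1]*x[0]+u[0]*x[1],-(x[:2]@u))).round(2),"t",s["clock"],"F",np.round(s["contact_force"],1),"w",round(s["gripper_width"],3),"tcp",np.round(s["tcp_pos"],1), "tilt", rot(s).apply([0,0,1]).round(3))
E
python3 d.py 3 61
```

```text
clock: 3.35
tcp_pos: [528.1, -282.7, 195.9]
ee_rot: [-0.0, 0.981, 0.192, 0.001]
contact_force: [-0.5, -0.5, -0.0]
gripper_width: 1.002
clock: 4.6
tcp_pos: [526.0, -286.0, 195.8]
ee_rot: [0.0, 0.845, 0.535, -0.0]
contact_force: [-0.0, -0.2, 0.4]
gripper_width: 1.0
units [-0.0007  0.001   0.2696] yaw err deg 0.02 t 4.6 F [-0.  -0.2  0.4] w 1.0 tcp [ 526.  -286.   195.8] tilt [-0. -0. -1.]
```

```bash
python3 -m pendant '[[0,0.001,0.03,0,0,0,0],[0,0,0.05,0,0,0,0],[0,0,0.05,0,0,0,0],[0,0,0.05,0,0,0,0],[0,0,0.04,0,0,0,0],[0,0,0.03,0,0,0,0],[0,0,0.019,0,0,0,0],[0,0,0,0,0,0,0],[0,0,0,0,0,0,0],[0,0,0,0,0,0,0]]'; python3 d.py 3 61
python3 - <<'E'
from h import *
o=get_image("scene")["color"][150:300,320:520]; cv2.imwrite("pics/a.png",cv2.resize(o,None,fx=3,fy=3))
E
```

```text
clock: 5.85
tcp_pos: [526.9, -286.5, 62.0]
ee_rot: [0.001, 0.845, 0.535, 0.0]
contact_force: [0.9, -0.3, -0.7]
gripper_width: 0.999
units [-0.0007 -0.0011  0.0021] yaw err deg -0.01 t 5.85 F [ 0.9 -0.3 -0.7] w 0.999 tcp [ 526.9 -286.5   62. ] tilt [ 0.001 -0.001 -1.   ]
```

View pics/a.png

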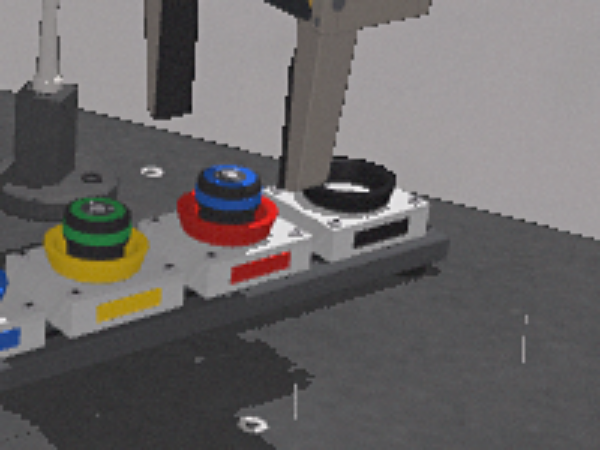

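Run:
```python
from h import *
i=get_image("scene");T=np.linalg.inv(i["pose"]);s=r.state()
L=np.array([[0,0,8],[0,46,8],[0,-46,8],[0,64,8],[0,-64,8],[0,0,-5]],float)
W=rot(s).apply(L)+s["tcp_pos"]
q,_=cv2.projectPoints(W,cv2.Rodrigues(T[:3,:3])[0],T[:3,3],i["camera_matrix"],None)
print(((q[:,0]-[320,150])*3).round())
```

```text
[[225. 196.]
 [168. 163.]
 [286. 232.]
 [147. 151.]
 [311. 246.]
 [227. 172.]]
```

The fingertips show about 15 px (20 mm) higher than nominal, at (170,115) and (305,190) in the crop. This looks like a linkage whose tips drop as it closes. I'll raise the tool a little, part-close it and look again before gripping.

```bash
python3 -m pendant '[[0,0,-0.02,0,0,0,0],[0,0,0,0,0,0,120],[0,0,0,0,0,0,120],[0,0,0,0,0,0,120],[0,0,0,0,0,0,120],[0,0,0,0,0,0,120],[0,0,0,0,0,0,120],[0,0,0,0,0,0,120],[0,0,0,0,0,0,120],[0,0,0,0,0,0,120]]'; python3 d.py 3 61
python3 - <<'E'
from h import *
i=get_image("scene");T=np.linalg.inv(i["pose"]);s=r.state()
h=46*s["gripper_width"]
L=np.array([[0,0,8],[0,h,8],[0,-h,8],[0,h,-11],[0,-h,-11]],float)
W=rot(s).apply(L)+s["tcp_pos"]
q,_=cv2.projectPoints(W,cv2.Rodrigues(T[:3,:3])[0],T[:3,3],i["camera_matrix"],None)
o=cv2.resize(i["color"][150:260,320:480],None,fx=5,fy=5)
for a in q[:,0]: cv2.drawMarker(o,tuple(int(v) for v in ((a-[320,150])*5)),(255,0,255),0,14,1)
cv2.imwrite("pics/b.png",o)
E
```

```text
clock: 7.2
tcp_pos: [526.4, -286.3, 71.3]
ee_rot: [0.0, 0.845, 0.535, -0.0]
contact_force: [-0.2, 0.8, -0.6]
gripper_width: 0.527
units [-0.0007  0.0001  0.0205] yaw err deg -0.01 t 7.2 F [-0.2  0.8 -0.6] w 0.527 tcp [ 526.4 -286.3   71.3] tilt [-0. -0. -1.]
```

View pics/b.png

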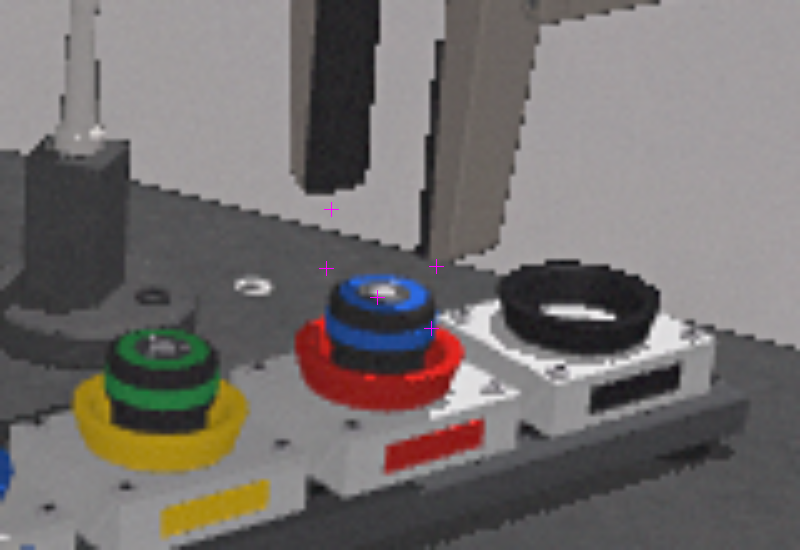

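Both tips appear about 75 px (15 px unscaled) above where they should be, while the rack projects correctly. That means either the tool is higher than reported or it is farther from this camera. The top view should settle which.

Run:
```python
from h import *
i=get_image("top");T=np.linalg.inv(i["pose"]);s=r.state()
h=46*s["gripper_width"]
L=np.array([[0,0,-80],[37.5,94.5,-80],[37.5,-94.5,-80],[-37.5,94.5,-80],[-37.5,-94.5,-80]],float)
W=rot(s).apply(L)+s["tcp_pos"]
q,_=cv2.projectPoints(W,cv2.Rodrigues(T[:3,:3])[0],T[:3,3],i["camera_matrix"],None)
o=cv2.resize(i["color"][150:350,200:460],None,fx=3,fy=3)
for a in q[:,0]: cv2.drawMarker(o,tuple(int(v) for v in ((a-[200,150])*3)),(255,0,255),0,14,1)
cv2.imwrite("pics/c.png",o)
```

```text
(no output)
```

View pics/c.png

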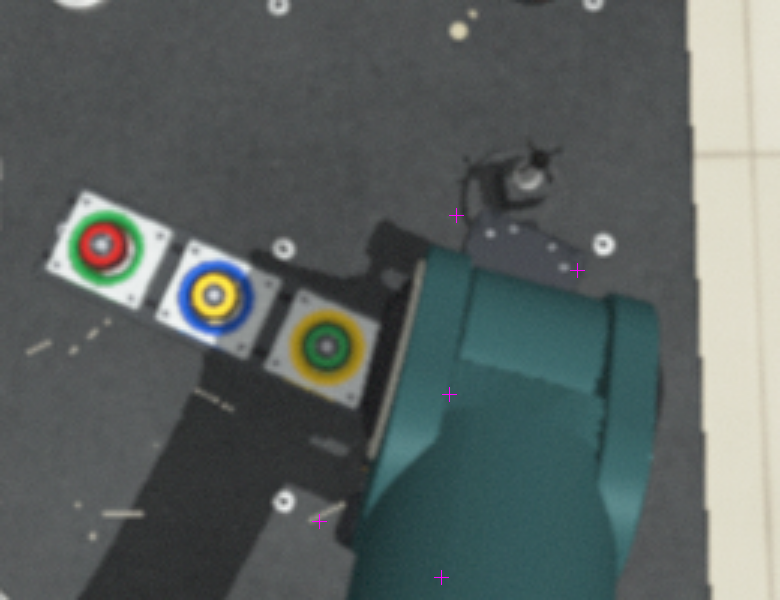

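In the top view the visible far edge of the gripper body, about (470,215) to (585,255), is within a few mm of the predicted (456,215) to (577,270). So the sideways position is right and the tool really sits about 24 mm higher than reported. I'll lower it in two steps, watching the force and the picture.

```bash
python3 -m pendant '[[0,0,0,0,0,0,90],[0,0,0,0,0,0,90],[0,0,0.01,0,0,0,90],[0,0,0.01,0,0,0,90],[0,0,0.01,0,0,0,90],[0,0,0.01,0,0,0,90],[0,0,0.01,0,0,0,90],[0,0,0.01,0,0,0,90],[0,0,0,0,0,0,90],[0,0,0,0,0,0,90]]'; python3 d.py 3 61
python3 - <<'E'
from h import *
i=get_image("scene");T=np.linalg.inv(i["pose"]);s=r.state()
h=46*s["gripper_width"]
L=np.array([[0,0,-16],[0,h,-16],[0,-h,-16]],float)
W=rot(s).apply(L)+s["tcp_pos"]
q,_=cv2.projectPoints(W,cv2.Rodrigues(T[:3,:3])[0],T[:3,3],i["camera_matrix"],None)
o=cv2.resize(i["color"][150:260,320:480],None,fx=5,fy=5)
for a in q[:,0]: cv2.drawMarker(o,tuple(int(v) for v in ((a-[320,150])*5)),(255,0,255),0,14,1)
cv2.imwrite("pics/d.png",o)
E
```

```text
clock: 8.55
tcp_pos: [526.5, -286.3, 41.4]
ee_rot: [0.0, 0.845, 0.535, 0.0]
contact_force: [0.5, -0.0, -0.2]
gripper_width: 0.646
units [-0.0008 -0.0001 -0.0393] yaw err deg -0.01 t 8.55 F [ 0.5 -0.  -0.2] w 0.646 tcp [ 526.5 -286.3   41.4] tilt [ 0. -0. -1.]
```

View pics/d.png

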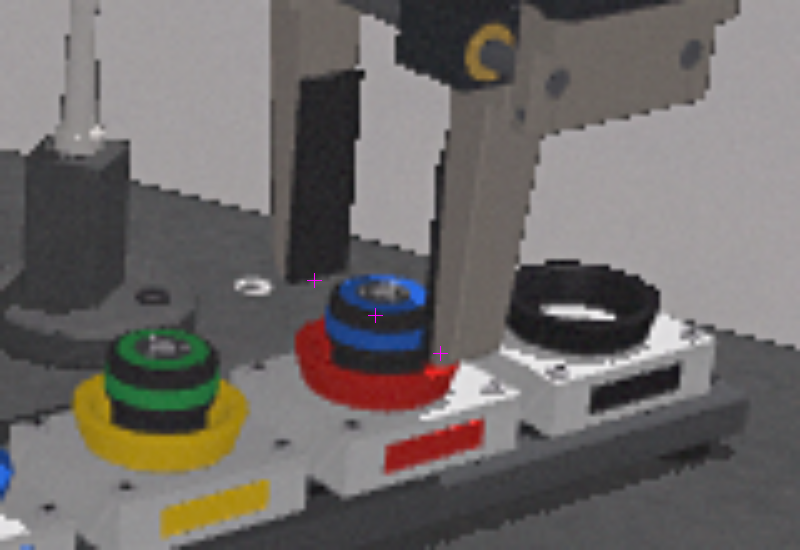

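The tips now match the corrected prediction, with the near tip at (445,362) just above the red rim and the head between the pads. I'll go 2.5 mm lower and close.

```bash
python3 -m pendant '[[0,0,0.005,0,0,0,90],[0,0,0,0,0,0,255],[0,0,0,0,0,0,255],[0,0,0,0,0,0,255],[0,0,0,0,0,0,255],[0,0,0,0,0,0,255],[0,0,0,0,0,0,255],[0,0,-0.005,0,0,0,255],[0,0,-0.01,0,0,0,255],[0,0,-0.01,0,0,0,255]]'; python3 d.py 4 61
```

```text
clock: 9.85
tcp_pos: [526.4, -286.2, 51.6]
ee_rot: [-0.0, 0.845, 0.535, -0.0]
contact_force: [0.2, -0.4, -0.4]
gripper_width: 0.323
units [-1.568e-01  1.000e-04 -1.880e-02] yaw err deg -0.01 t 9.85 F [ 0.2 -0.4 -0.4] w 0.323 tcp [ 526.4 -286.2   51.6] tilt [-0. -0. -1.]
```

```bash
python3 -m pendant '[[0,0,-0.03,0,0,0,255],[0,0,-0.03,0,0,0,255],[0,0,-0.02,0,0,0,255],[-0.025,0,0,0,0,0,255],[-0.04,0,0,0,0,0,255],[-0.045,0,0,0,0,0,255],[-0.035,0,0,0,0,0,255],[-0.012,0,0,0,0,0,255],[0,0,0,0,0,0,255],[0,0,0,0,0,0,255]]'; python3 d.py 4 39
python3 - <<'E'
from h import *
i=get_image("scene")
cv2.imwrite("pics/e.png",cv2.resize(i["color"][130:260,320:480],None,fx=4,fy=4))
E
```

```text
clock: 11.1
tcp_pos: [493.3, -356.2, 91.2]
ee_rot: [-0.0, 0.845, 0.535, 0.0]
contact_force: [0.8, 0.8, -1.0]
gripper_width: 0.327
units [-0.002  -0.      0.1045] yaw err deg -0.08 t 11.1 F [ 0.8  0.8 -1. ] w 0.327 tcp [ 493.3 -356.2   91.2] tilt [ 0.     0.001 -1.   ]
```

View pics/e.png

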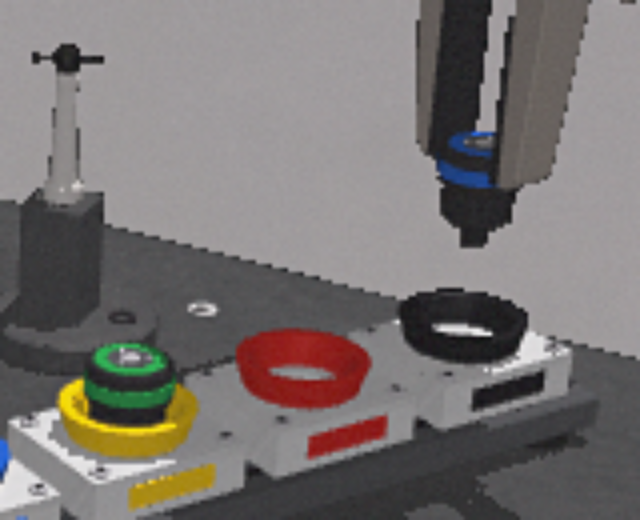

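Blue is held upright with its nose at (472,240), above the black port at (463,325). I'll lower it, release and lift.

```bash
python3 -m pendant '[[-0.002,0,0.02,0,0,0,255],[0,0,0.03,0,0,0,255],[0,0,0.025,0,0,0,255],[0,0,0.015,0,0,0,255],[0,0,0.01,0,0,0,255],[0,0,0.004,0,0,0,255],[0,0,0,0,0,0,255],[0,0,0,0,0,0,90],[0,0,0,0,0,0,90],[0,0,0,0,0,0,90]]'; python3 d.py 4 39
python3 -m pendant '[[0,0,-0.01,0,0,0,90],[0,0,-0.03,0,0,0,90],[0,0,-0.03,0,0,0,90],[0.03,0,-0.02,0,0,0,90],[0.09,0,0,0,0,0,90],[0.11,0,0,0,0,0,90],[0.11,0,0,0,0,0,90],[0.11,0,0,0,0,0,90],[0.11,0,0,0,0,0,90],[0.06,0,0,0,0,0,90]]'; python3 d.py 0 39
python3 - <<'E'
from h import *
i=get_image("scene")
cv2.imwrite("pics/f.png",cv2.resize(i["color"][130:300,200:480],None,fx=2.8,fy=2.8))
E
```

```text
clock: 12.4
tcp_pos: [492.6, -358.3, 39.6]
ee_rot: [0.0, 0.845, 0.535, 0.0]
contact_force: [-0.3, 0.3, -0.3]
gripper_width: 0.628
units [ 0.0024 -0.0004  0.0012] yaw err deg -0.01 t 12.4 F [-0.3  0.3 -0.3] w 0.628 tcp [ 492.6 -358.3   39.6] tilt [ 0. -0. -1.]
clock: 13.65
tcp_pos: [626.3, -72.4, 85.2]
ee_rot: [-0.0, 0.844, 0.537, 0.001]
contact_force: [-1.0, -0.8, 0.7]
gripper_width: 0.648
units [-0.0051  0.0027  0.0923] yaw err deg -0.3 t 13.65 F [-1.  -0.8  0.7] w 0.648 tcp [626.3 -72.4  85.2] tilt [ 0.001  0.002 -1.   ]
```

View pics/f.png

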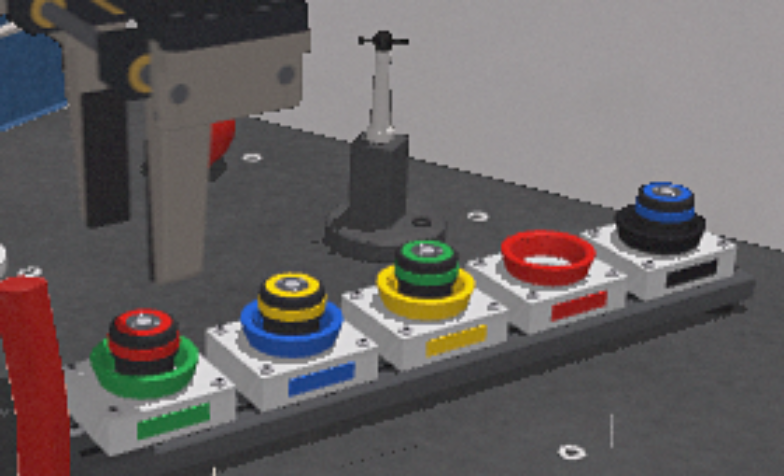

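Blue is seated in black at (665,205), and the gripper is over the red module at (143,340). I'll settle and descend partway.

```bash
python3 -m pendant '[[0,0,0,0,0,0,90],[0,0,0.01,0,0,0,90],[0,0,0.02,0,0,0,90],[0,0,0.01,0,0,0,90],[0,0,0,0,0,0,90],[0,0,0,0,0,0,90],[0,0,0,0,0,0,90],[0,0,0,0,0,0,90],[0,0,0,0,0,0,90],[0,0,0,0,0,0,90]]'; python3 d.py 0 39
```

```text
clock: 14.95
tcp_pos: [625.1, -78.0, 64.3]
ee_rot: [0.0, 0.845, 0.535, -0.0]
contact_force: [0.5, 1.1, 0.8]
gripper_width: 0.647
units [0.0063 0.0001 0.0506] yaw err deg -0.01 t 14.95 F [0.5 1.1 0.8] w 0.647 tcp [625.1 -78.   64.3] tilt [ 0. -0. -1.]
```

```bash
python3 -m pendant '[[0.006,0,0.02,0,0,0,90],[0,0,0.02,0,0,0,90],[0,0,0.01,0,0,0,90],[0,0,0,0,0,0,90],[0,0,0,0,0,0,255],[0,0,0,0,0,0,255],[0,0,0,0,0,0,255],[0,0,0,0,0,0,255],[0,0,0,0,0,0,255],[0,0,0,0,0,0,255]]'; python3 d.py 0 39
python3 -m pendant '[[0,0,-0.01,0,0,0,255],[0,0,-0.03,0,0,0,255],[0,0,-0.04,0,0,0,255],[0,0,-0.04,0,0,0,255],[0,0,-0.01,0,0,0,255],[0,0,0,0,0,0,255],[-0.03,0,0,0,0,0,255],[-0.06,0,0,0,0,0,255],[-0.06,0,0,0,0,0,255],[-0.06,0,0,0,0,0,255]]'
python3 -m pendant '[[-0.06,0,0,0,0,0,255],[-0.06,0,0,0,0,0,255],[-0.06,0,0,0,0,0,255],[-0.04,0,0,0,0,0,255],[-0.025,0,0,0,0,0,255],[-0.013,0,0,0,0,0,255],[0,0,0,0,0,0,255],[0,0,0,0,0,0,255],[0,0,0,0,0,0,255],[0,0,0,0,0,0,255]]'; python3 d.py 3 39
```

```text
clock: 16.2
tcp_pos: [626.5, -75.3, 39.5]
ee_rot: [0.0, 0.845, 0.535, 0.0]
contact_force: [-1.3, -0.5, 2.1]
gripper_width: 0.325
units [ 0.0002 -0.0002  0.0011] yaw err deg -0.01 t 16.2 F [-1.3 -0.5  2.1] w 0.325 tcp [626.5 -75.3  39.5] tilt [ 0. -0. -1.]
clock: 17.45
tcp_pos: [579.7, -172.1, 103.3]
ee_rot: [-0.0, 0.845, 0.534, -0.001]
contact_force: [0.5, -0.7, -0.9]
gripper_width: 0.324
clock: 18.7
tcp_pos: [526.4, -286.2, 104.3]
ee_rot: [-0.0, 0.845, 0.535, 0.0]
contact_force: [-0.1, 0.0, -0.6]
gripper_width: 0.32
units [-8.000e-04  1.000e-04  1.305e-01] yaw err deg -0.06 t 18.7 F [-0.1  0.  -0.6] w 0.32 tcp [ 526.4 -286.2  104.3] tilt [ 0.  0. -1.]
```

```bash
python3 -m pendant '[[-0.001,0,0.03,0,0,0,255],[0,0,0.03,0,0,0,255],[0,0,0.03,0,0,0,255],[0,0,0.02,0,0,0,255],[0,0,0.01,0,0,0,255],[0,0,0.01,0,0,0,255],[0,0,0,0,0,0,255],[0,0,0,0,0,0,90],[0,0,0,0,0,0,90],[0,0,0,0,0,0,90]]'; python3 d.py 3 39
python3 -m pendant '[[0,0,-0.01,0,0,0,90],[0,0,-0.03,0,0,0,90],[0,0,-0.03,0,0,0,90],[0,0,-0.02,0,0,0,90],[0.04,0,0,0,0,0,90],[0.06,0,0,0,0,0,90],[0.04,0,0,0,0,0,90],[0.016,0,0,0,0,0,90],[0,0,0,0,0,0,90],[0,0,0,0,0,0,90]]'; python3 d.py 2 39
python3 - <<'E'
from h import *
i=get_image("scene")
cv2.imwrite("pics/g.png",cv2.resize(i["color"][130:300,200:480],None,fx=2.8,fy=2.8))
E
```

```text
clock: 19.95
tcp_pos: [526.1, -287.2, 39.4]
ee_rot: [0.0, 0.845, 0.535, 0.0]
contact_force: [-0.1, 0.7, -0.3]
gripper_width: 0.624
units [ 0.0013 -0.0002  0.0009] yaw err deg -0.01 t 19.95 F [-0.1  0.7 -0.3] w 0.624 tcp [ 526.1 -287.2   39.4] tilt [ 0. -0. -1.]
clock: 21.2
tcp_pos: [558.9, -217.8, 84.1]
ee_rot: [0.0, 0.845, 0.534, -0.0]
contact_force: [-0.4, -0.8, 0.1]
gripper_width: 0.646
units [0.0038 0.     0.0902] yaw err deg 0.07 t 21.2 F [-0.4 -0.8  0.1] w 0.646 tcp [ 558.9 -217.8   84.1] tilt [-0.001 -0.001 -1.   ]
```

View pics/g.png

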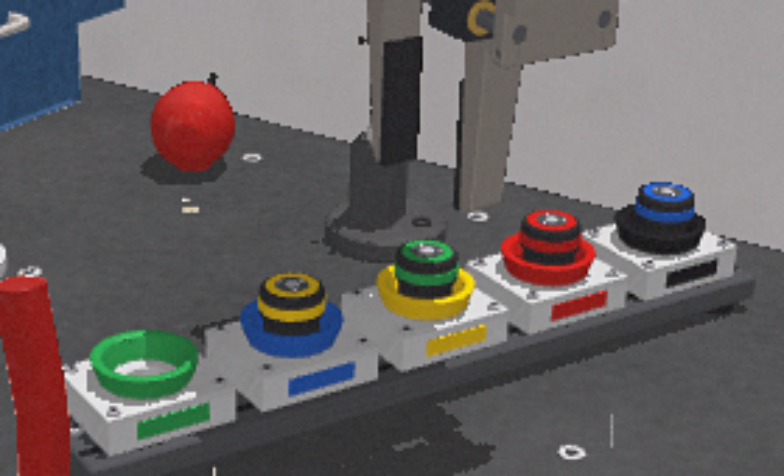

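Red is seated in red at (548,240), and the rest is undisturbed. Next is green, from the yellow port to the green port.

```bash
python3 -m pendant '[[0.003,0,0.03,0,0,0,90],[0,0,0.03,0,0,0,90],[0,0,0.02,0,0,0,90],[0,0,0.01,0,0,0,90],[0,0,0,0,0,0,255],[0,0,0,0,0,0,255],[0,0,0,0,0,0,255],[0,0,0,0,0,0,255],[0,0,0,0,0,0,255],[0,0,0,0,0,0,255]]'; python3 d.py 2 39
python3 -m pendant '[[0,0,-0.01,0,0,0,255],[0,0,-0.03,0,0,0,255],[0,0,-0.04,0,0,0,255],[0,0,-0.04,0,0,0,255],[0,0,-0.01,0,0,0,255],[0,0,0,0,0,0,255],[0.03,0,0,0,0,0,255],[0.06,0,0,0,0,0,255],[0.06,0,0,0,0,0,255],[0.06,0,0,0,0,0,255]]'
python3 -m pendant '[[0.05,0,0,0,0,0,255],[0.03,0,0,0,0,0,255],[0.015,0,0,0,0,0,255],[0.007,0,0,0,0,0,255],[0,0,0,0,0,0,255],[0,0,0,0,0,0,255],[0,0,0,0,0,0,255],[0,0,0,0,0,0,255],[0,0,0,0,0,0,255],[0,0,0,0,0,0,255]]'; python3 d.py 0 39
```

```text
clock: 22.5
tcp_pos: [560.4, -215.5, 39.7]
ee_rot: [0.0, 0.845, 0.535, 0.0]
contact_force: [-0.2, -0.3, 2.9]
gripper_width: 0.322
units [-0.0018 -0.0007  0.0014] yaw err deg -0.01 t 22.5 F [-0.2 -0.3  2.9] w 0.322 tcp [ 560.4 -215.5   39.7] tilt [ 0.001 -0.    -1.   ]
clock: 23.75
tcp_pos: [605.1, -118.0, 103.4]
ee_rot: [-0.001, 0.845, 0.535, -0.0]
contact_force: [1.0, 0.2, -0.4]
gripper_width: 0.324
clock: 25.0
tcp_pos: [626.8, -74.4, 104.3]
ee_rot: [0.0, 0.845, 0.535, -0.0]
contact_force: [-0.4, 1.1, -1.1]
gripper_width: 0.323
units [-1.700e-03  1.000e-04  1.305e-01] yaw err deg -0.01 t 25.0 F [-0.4  1.1 -1.1] w 0.323 tcp [626.8 -74.4 104.3] tilt [ 0. -0. -1.]
```

Place green, then go over blue port (-78 mm) for yellow.

```bash
python3 -m pendant '[[-0.001,0,0.03,0,0,0,255],[0,0,0.03,0,0,0,255],[0,0,0.03,0,0,0,255],[0,0,0.02,0,0,0,255],[0,0,0.01,0,0,0,255],[0,0,0.01,0,0,0,255],[0,0,0,0,0,0,255],[0,0,0,0,0,0,90],[0,0,0,0,0,0,90],[0,0,0,0,0,0,90]]'; python3 d.py 0 39
python3 -m pendant '[[0,0,-0.01,0,0,0,90],[0,0,-0.03,0,0,0,90],[0,0,-0.03,0,0,0,90],[0,0,-0.02,0,0,0,90],[-0.04,0,0,0,0,0,90],[-0.06,0,0,0,0,0,90],[-0.04,0,0,0,0,0,90],[-0.016,0,0,0,0,0,90],[0,0,0,0,0,0,90],[0,0,0,0,0,0,90]]'; python3 d.py 1 39
```

```text
clock: 26.25
tcp_pos: [626.6, -74.8, 39.3]
ee_rot: [0.0, 0.845, 0.535, 0.0]
contact_force: [0.1, -0.5, 0.4]
gripper_width: 0.622
units [-0.0007  0.      0.0006] yaw err deg -0.0 t 26.25 F [ 0.1 -0.5  0.4] w 0.622 tcp [626.6 -74.8  39.3] tilt [ 0. -0. -1.]
clock: 27.5
tcp_pos: [593.6, -144.1, 84.3]
ee_rot: [-0.0, 0.845, 0.535, 0.0]
contact_force: [-0.0, -0.2, 0.4]
gripper_width: 0.649
units [-0.0033  0.0004  0.0906] yaw err deg -0.09 t 27.5 F [-0.  -0.2  0.4] w 0.649 tcp [ 593.6 -144.1   84.3] tilt [ 0.     0.001 -1.   ]
```

```bash
python3 -m pendant '[[-0.002,0,0.03,0,0,0,90],[0,0,0.03,0,0,0,90],[0,0,0.02,0,0,0,90],[0,0,0.01,0,0,0,90],[0,0,0,0,0,0,255],[0,0,0,0,0,0,255],[0,0,0,0,0,0,255],[0,0,0,0,0,0,255],[0,0,0,0,0,0,255],[0,0,0,0,0,0,255]]'; python3 d.py 1 39
python3 -m pendant '[[0,0,-0.01,0,0,0,255],[0,0,-0.03,0,0,0,255],[0,0,-0.04,0,0,0,255],[0,0,-0.03,0,0,0,255],[-0.03,0,0,0,0,0,255],[-0.05,0,0,0,0,0,255],[-0.045,0,0,0,0,0,255],[-0.025,0,0,0,0,0,255],[-0.006,0,0,0,0,0,255],[0,0,0,0,0,0,255]]'; python3 d.py 2 39
python3 - <<'E'
from h import *
i=get_image("scene")
cv2.imwrite("pics/h.png",cv2.resize(i["color"][130:300,200:480],None,fx=2.8,fy=2.8))
E
```

```text
clock: 28.75
tcp_pos: [593.1, -146.3, 39.8]
ee_rot: [0.0, 0.845, 0.535, 0.0]
contact_force: [-0.2, -0.3, 4.2]
gripper_width: 0.325
units [ 0.0012 -0.0007  0.0015] yaw err deg -0.01 t 28.75 F [-0.2 -0.3  4.2] w 0.325 tcp [ 593.1 -146.3   39.8] tilt [ 0.001 -0.    -1.   ]
clock: 30.0
tcp_pos: [559.5, -216.2, 94.2]
ee_rot: [-0.0, 0.845, 0.535, 0.0]
contact_force: [-0.0, 0.9, -0.7]
gripper_width: 0.319
units [0.0002 0.0003 0.1104] yaw err deg -0.03 t 30.0 F [-0.   0.9 -0.7] w 0.319 tcp [ 559.5 -216.2   94.2] tilt [ 0.  0. -1.]
```

View pics/h.png

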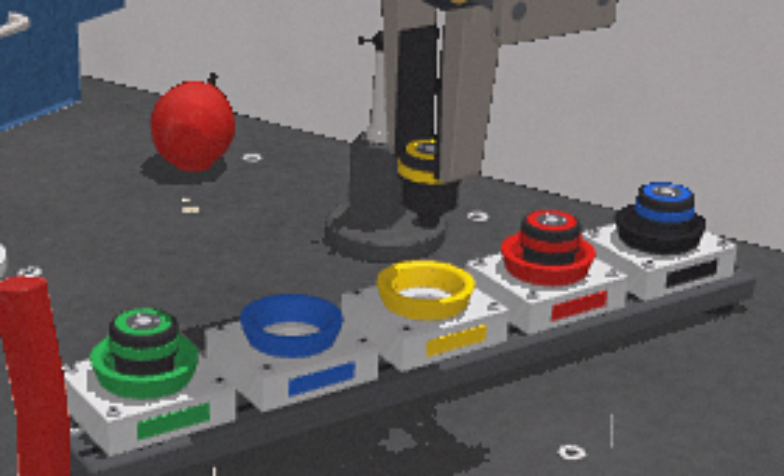

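Green is seated in green at (143,340), and yellow is held upright above the yellow port at (425,290). I'll place yellow, then go to black (-156 mm).

```bash
python3 -m pendant '[[0,0,0.03,0,0,0,255],[0,0,0.03,0,0,0,255],[0,0,0.025,0,0,0,255],[0,0,0.015,0,0,0,255],[0,0,0.01,0,0,0,255],[0,0,0,0,0,0,255],[0,0,0,0,0,0,255],[0,0,0,0,0,0,90],[0,0,0,0,0,0,90],[0,0,0,0,0,0,90]]'; python3 d.py 2 39
python3 -m pendant '[[0,0,-0.01,0,0,0,90],[0,0,-0.03,0,0,0,90],[0,0,-0.03,0,0,0,90],[-0.02,0,-0.02,0,0,0,90],[-0.06,0,0,0,0,0,90],[-0.08,0,0,0,0,0,90],[-0.08,0,0,0,0,0,90],[-0.05,0,0,0,0,0,90],[-0.022,0,0,0,0,0,90],[0,0,0,0,0,0,90]]'; python3 d.py 4 39
```

```text
clock: 31.3
tcp_pos: [559.4, -216.8, 39.2]
ee_rot: [0.0, 0.845, 0.535, -0.0]
contact_force: [-0.1, 0.2, 0.2]
gripper_width: 0.628
units [ 0.0014 -0.      0.0003] yaw err deg -0.01 t 31.3 F [-0.1  0.2  0.2] w 0.628 tcp [ 559.4 -216.8   39.2] tilt [ 0. -0. -1.]
clock: 32.55
tcp_pos: [492.3, -358.2, 84.6]
ee_rot: [0.0, 0.845, 0.534, 0.0]
contact_force: [-0.6, -0.1, 0.4]
gripper_width: 0.648
units [0.0025 0.0001 0.0911] yaw err deg 0.06 t 32.55 F [-0.6 -0.1  0.4] w 0.648 tcp [ 492.3 -358.2   84.6] tilt [ 0. -0. -1.]
```

```bash
python3 -m pendant '[[0.002,0,0.03,0,0,0,90],[0,0,0.03,0,0,0,90],[0,0,0.02,0,0,0,90],[0,0,0.01,0,0,0,90],[0,0,0,0,0,0,255],[0,0,0,0,0,0,255],[0,0,0,0,0,0,255],[0,0,0,0,0,0,255],[0,0,0,0,0,0,255],[0,0,0,0,0,0,255]]'; python3 d.py 4 39
python3 -m pendant '[[0,0,-0.01,0,0,0,255],[0,0,-0.03,0,0,0,255],[0,0,-0.04,0,0,0,255],[0,0,-0.04,0,0,0,255],[0,0,-0.01,0,0,0,255],[0,0,0,0,0,0,255],[0.03,0,0,0,0,0,255],[0.06,0,0,0,0,0,255],[0.06,0,0,0,0,0,255],[0.06,0,0,0,0,0,255]]'
python3 -m pendant '[[0.06,0,0,0,0,0,255],[0.06,0,0,0,0,0,255],[0.06,0,0,0,0,0,255],[0.04,0,0,0,0,0,255],[0.025,0,0,0,0,0,255],[0.013,0,0,0,0,0,255],[0,0,0,0,0,0,255],[0,0,0,0,0,0,255],[0,0,0,0,0,0,255],[0,0,0,0,0,0,255]]'; python3 d.py 1 39
```

```text
clock: 33.8
tcp_pos: [493.3, -357.0, 39.7]
ee_rot: [0.0, 0.845, 0.535, 0.0]
contact_force: [0.0, -0.4, 3.1]
gripper_width: 0.325
units [-0.0005 -0.0007  0.0014] yaw err deg -0.01 t 33.8 F [ 0.  -0.4  3.1] w 0.325 tcp [ 493.3 -357.    39.7] tilt [ 0.001 -0.001 -1.   ]
clock: 35.05
tcp_pos: [538.2, -259.4, 103.4]
ee_rot: [-0.001, 0.845, 0.535, -0.0]
contact_force: [0.4, -0.4, -0.2]
gripper_width: 0.323
clock: 36.3
tcp_pos: [593.0, -145.8, 104.3]
ee_rot: [0.0, 0.845, 0.534, -0.0]
contact_force: [0.4, -0.1, -1.7]
gripper_width: 0.322
units [ 0.0004 -0.      0.1306] yaw err deg 0.03 t 36.3 F [ 0.4 -0.1 -1.7] w 0.322 tcp [ 593.  -145.8  104.3] tilt [-0. -0. -1.]
```

Place blue, then retreat upward and away.

```bash
python3 -m pendant '[[0,0,0.03,0,0,0,255],[0,0,0.03,0,0,0,255],[0,0,0.03,0,0,0,255],[0,0,0.02,0,0,0,255],[0,0,0.01,0,0,0,255],[0,0,0.01,0,0,0,255],[0,0,0,0,0,0,255],[0,0,0,0,0,0,90],[0,0,0,0,0,0,90],[0,0,0,0,0,0,90]]'; python3 d.py 1 39
python3 -m pendant '[[0,0,-0.01,0,0,0,90],[0,0,-0.03,0,0,0,90],[0,0,-0.06,0,0,0,90],[0,0,-0.08,0,0,0,90],[0,0,-0.08,0,0,0,90],[0,-0.08,-0.05,0,0,0,90],[0,-0.08,0,0,0,0,90],[0,-0.08,0,0,0,0,90],[0,-0.04,0,0,0,0,90],[0,0,0,0,0,0,90]]'
python3 - <<'E'
from h import *
f=np.load("fit.npy")
i=get_image("scene")
cv2.imwrite("pics/i.png",cv2.resize(i["color"][130:300,200:480],None,fx=2.8,fy=2.8))
for k,n in enumerate(["green","blue","yellow","red"]):
    for c in("scene","top"):
        print(n,c,f[k].round(1),[(np.round(d["point"],1).tolist(),round(d["conf"],2)) for d in spot_point(c,"module_"+n)][:1])
print([np.round(d["point"],1).tolist() for d in spot_point("scene","reference_post")[:1]])
E
```

```text
clock: 37.55
tcp_pos: [593.3, -145.4, 39.4]
ee_rot: [0.0, 0.845, 0.535, 0.0]
contact_force: [-0.8, -0.1, -0.2]
gripper_width: 0.626
units [-0.0006 -0.0001  0.0007] yaw err deg -0.0 t 37.55 F [-0.8 -0.1 -0.2] w 0.626 tcp [ 593.3 -145.4   39.4] tilt [ 0. -0. -1.]
clock: 38.8
tcp_pos: [466.3, -85.0, 195.6]
ee_rot: [0.001, 0.845, 0.535, 0.0]
contact_force: [0.8, 0.0, -1.0]
gripper_width: 0.647
green scene [626.5 -75.1] [([629.6, -77.9, 24.8], 0.6)]
green top [626.5 -75.1] [([558.6, -215.0, 25.0], 0.54)]
blue scene [ 593.1 -145.6] [([593.0, -143.4, 26.8], 0.88)]
blue top [ 593.1 -145.6] [([627.9, -76.3, 26.3], 0.44)]
yellow scene [ 559.7 -216.1] [([561.9, -211.0, 28.1], 0.59)]
yellow top [ 559.7 -216.1] [([593.2, -146.5, 31.8], 0.71)]
red scene [ 526.3 -286.6] [([526.3, -288.8, 30.5], 0.88)]
red top [ 526.3 -286.6] [([628.4, -76.7, 24.7], 0.66)]
[[661.1, -348.0, 1.0]]
```

View pics/i.png

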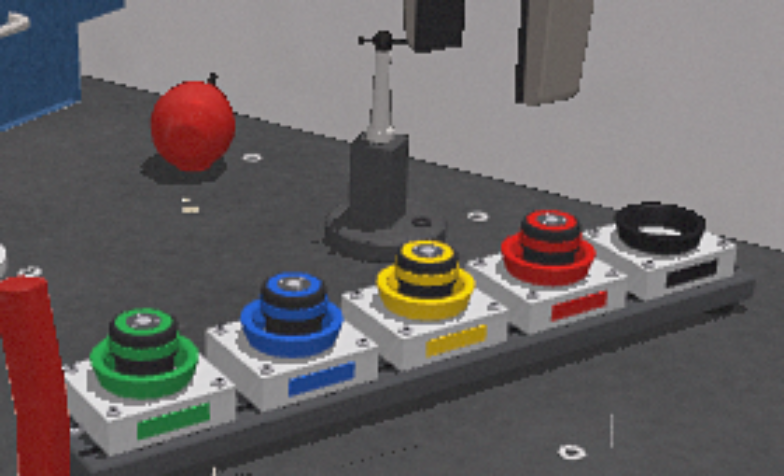

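All four modules sit level in ports of their own colour, black at (660,228) is empty, and the post hasn't moved. The top-view network answers disagree because they come from the old top picture, taken before any module had moved.

```bash
python3 -c "
from bench import r
print(r.finish_job())"
```

```text
the job is handed in; nothing more can be done
None
```

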